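Fetch the cutter's spacer sleeve out of the square well with sprung tongs

TASK

Take the sprung tongs from their rack, reach down into the square well, squeeze them shut on the steel spacer sleeve at its bottom and lift it out. Stand the sleeve upright in the shallow square wooden tray, then hang the tongs back on their rack. Move the sleeve only with the tongs, never with the robot's own fingers; the like sleeve in the round well is not wanted.

Things in the scene. Friction and masses are not known exactly. Their poses are not given: they have to be found in the camera images.
- tongs_grip (a point): Sprung tongs hung tips down; point midway between their flat hand plates (26 wide in x, 42 high), 122 mm over the tips. z up, jaws close along y. Plates: 50 mm over outsides at rest (4 N), carry at 44 (5.5 N), 30 on the sleeve (10 N), 24 at stop; leg gap inside = plates - 12, outside - 4. Legs 14 wide in x, 100 long. Crossbar 110 (x) by 14, underside 22 mm below the point; top 21 above. 140 g
- rack: Fixed rack: two upright plates, flat tops 112 mm above the table, 60 long (y), 16 thick, 68 mm clear gap between them (along x), on a base 110 x 80 mm. Origin under the centre at table height, z up. The tongs hang by the crossbar, laid along the rack's x across both tops, centres in line; grip point then 134 mm above the table, tips 12 mm.
- sleeve_mid (a point): Centre of the steel spacer sleeve: upright tube, 18 mm outside, 11 bore, 28 high, z along its axis, about 35 g. It stands within 3 mm of the centre of the square well, a fixed white open box 68 mm outside, 58 inside, rim 78 mm and floor 5 mm above the table. A like sleeve in the round well (68 mm across, 78 high) is not wanted.
- tray: Shallow square tray of light wood, fixed, 110 by 110 mm outside, walls 4 mm thick and 22 mm high, floor 4 mm thick. Origin under its centre, at table height, z up.
Not all that is in view belongs to the job. What is shaped like the rack but blue or pink is not meant.

How it is judged (in metres and radians):
On the way:
1. the sleeve is lifted clear of the square well in the jaws of the tongs (height (world z) of sleeve_mid above 0.095 m and contact force between tongs and sleeve above 1 N), for 0.2 s.
At the end, for the whole second after the job is handed in: The sleeve from the square well stands upright (within about 11 degrees) on the floor of the wooden tray, at rest, and the tongs hang upright by their crossbar on both plates of the rack, within 25 mm of its centre, released and at rest (x of sleeve_mid in the frame of tray between -0.05 and 0.05 m and y of sleeve_mid in the frame of tray between -0.05 and 0.05 m and height (world z) of sleeve_mid below 0.024 m and angle between each of sleeve_mid, tongs_grip's own z axis and vertical below 0.2 rad and linear speed of each of sleeve, tongs below 0.02 m/s and horizontal distance between tongs_grip and rack below 0.025 m and height (world z) of tongs_grip between 0.126 and 0.142 m); the robot touches nothing.
It fails at once if the robot's fingers touch the sleeve (contact force between the fingers and sleeve above 0.5 N).
It also fails if it takes over 58 s, if anything falls off the work surface, if the arm or the gripper's body presses on something with over 40 N, if the wrist force passes 120 N, or if a joint passes its speed limit or range.

ROBOT

A 7-joint arm with a two-finger parallel gripper is mounted at the origin on the work surface. World frame = base frame: x ahead of the robot, y to its left, z up, the work surface at z = 0. Lengths are in mm, angles in rad, forces in N, time in s.
With the tool pointing down it reaches from about 400 to 875 mm from the base axis. Payload 4.4 kg.
Tool frame: the origin (TCP) lies midway between the tips of the shut fingers; the grasp point (between the pads) lies 19 mm behind it (ctrl.grip_point_offset is the distance from the TCP to the grasp point, in mm); z points along the fingers, x is the direction in which the jaws open and shut, and the axes are right-handed (so a half turn about z gives the same grasp; the last joint's range is limited). The gripper opens to 85 mm and grips with 20 to 120 N. Pads are 22 mm wide; open, the fingers measure 114 mm over their backs; the gripper's body (76 mm by 85 mm) begins 54 mm behind the grasp point. The pads swing forward as they close: fully open they stand 13 mm farther back than shut.
Start: joints at [-1.29, 0.628, 0.038, 1.517, -0.027, 0.996, -0.02], TCP at [220.905, 611.326, 209.613] pointing down, gripper open.
Joint ranges: [-3.06, 3.06], [-0.37, 2.12], [-1.25, 1.32], [0.18, 2.47], [-1.1, 4.24], [0.23, 1.98], [-2.94, 2.94]. Speed limits (rad/s): [2.57, 2.57, 3.14, 3.14, 3.14, 3.14, 3.14].

INTERFACE

Orientations are given as [roll, pitch, yaw] about the fixed x, y, z axes, in that order (R = Rz(yaw) Ry(pitch) Rx(roll)).
In Python, from cell import ctrl, viewer gives the robot as it stands.
- The arm moves only by the tool apply_moves, never from a script. Its argument "series" is a list that holds one entry, the list of rows, each a list of 6 numbers: the shift along the tool's x, y, z normalised to -1 to 1, where 1 is 50 mm, then the turn, a rotation vector about the tool's x, y, z normalised to -1 to 1, where 1 is 6 degrees. In form: [[[tx, ty, tz, rx, ry, rz], ...]]. A call has exactly 5 rows; each row shifts and turns the commanded pose from where the row before left it, along the tool's axes as they then stand; what a row does not reach is not made up. A row lasts 1/8 s, in which the tool goes at most 62.5 mm and 10.7 degrees, less where a joint would pass 70% of its speed; a pose out of reach is approached as far as the arm can. A call with a number of a shift or a turn outside -1 to 1 is refused whole. A call with a gripper value outside its range is refused whole. "claw" is the gripper command: -1 is shut, 1 is fully open, values between are in proportion, set as the call begins (left out, the last holds). The fingers move at their own pace and stop on an object; the grip force is fixed at half the most. Time passes only in rows, so rows that do not move let the fingers close, or fill a call up. It gives the time, the measured TCP pose, the force and the opening at its end, in the units of the state.
- ctrl.read_state(): the state, without advancing time (a new reading comes with each control period).
- viewer.get_image(name): name is "side" or "top"; returns the picture (420x560x3 uint8, blue, green, red); there is no depth.
- viewer.camera_info(name): a dict with "K" (3x3 intrinsics, pixels), "distortion" ([k1, k2, p1, p2, k3] as OpenCV has them; the pictures are not rectified), "R" (3x3) and "t" (3): a world point X has camera coordinates R X + t. Camera axes: x right, y down, z forward; pixel columns grow to the right and rows downward; lengths in mm; the calibration is good to about 2 mm. A picture is of the moment at which its call begins. camera_info takes no time and is no camera call.
- ctrl.finish_job(): hands the job in, once; it reports no verdict.
Trained networks look in the newest picture that a camera, given by its name, has taken for a name from the list of things; names that differ only in an ending like _2 or _b are one class to them, and where a whole thing is asked for, a point or a joint stands for the part that bears it (a point fixed in the world has none). Each returns a list of dicts, best first, with "score" (0 to 1); they miss things now and then, are a little off and sometimes report something else, mostly with a low value. They report only what shows in the picture. A call takes as long as a camera call. They do not tell look-alikes from the thing itself.
- viewer.find_in(camera, label): "location" ([column, row] as shares, 0 to 1, of the picture: columns of its width, rows of its height, amid what is visible of it).
The state is a dict: "clock": time; "qpos": joint angles; "qd": joint speeds; "tau": joint torques, N m; "eef_pos": TCP position; "tool_rot": TCP orientation; "force": force on the tool from outside, world axes, zero at the start; "torque": the same for the moment, N m; "width": finger opening in mm.
Only numpy, scipy, OpenCV 4.12 (cv2) and the standard library are available. Lean on these libraries where they do the work, as an engineer would, in place of code of your own. Each camera call takes 0.05 s, during which the arm holds its last target. There are 200 camera calls.

## Working session

There is one attempt and no reset: what is moved stays moved. The work goes in short steps, Python scripts to look and compute and a tool call to move; the robot and the scene stay as the last step left them, time stands still between calls to the robot, and variables do not carry over. Pictures are saved under pics/ and viewed, about 8 in all and at most 12, crops included, and the job is handed in when it is done.

Besides the shell and the picture viewer there is one more tool, called as a command line: name --argument value ..., lists and objects as JSON in quotes. apply_moves: Moves the arm, as the interface text tells. Scaled input: -1 to 1 covers 50 mm each way for a shift and 6 degrees each way for a turn. Its arguments: {"type":"object","properties":{"series":{"type":"array","items":{"type":"array","items":{"type":"array","items":{"type":"number"}}}},"claw":{"type":"number"}},"required":["series"]}

```bash
mkdir -p pics; ls
cat > h.py <<'E'
import numpy as np, cv2
from cell import ctrl, viewer
def info(n):
    c=viewer.camera_info(n); return np.array(c["K"],float),np.array(c["distortion"],float),np.array(c["R"],float),np.array(c["t"],float).ravel()
def ray(n,px):
    K,d,R,t=info(n); u=cv2.undistortPoints(np.array([[px]],float),K,d)[0,0]
    return -R.T@t, R.T@np.array([u[0],u[1],1.])
def onz(n,px,z):
    c,r=ray(n,px); return c+r*(z-c[2])/r[2]
def proj(n,X):
    K,d,R,t=info(n); return cv2.projectPoints(np.array(X,float).reshape(-1,1,3),cv2.Rodrigues(R)[0],t,K,d)[0][:,0]
E
python3 - <<'E'
from h import *
s=ctrl.read_state(); print({k:np.round(v,3).tolist() for k,v in s.items()})
ims=[viewer.get_image(n) for n in("top","side")]
for n,i in zip(("top","side"),ims): cv2.imwrite(f"pics/{n}0.png",i); print(n,-info(n)[2].T@info(n)[3],info(n)[0][0,0])
for n in("top","side"):
  for l in("tongs_grip","rack","sleeve_mid","tray"):
    print(n,l,[(np.round(np.array(d["location"])*[560,420],1).tolist(),round(d["score"],2)) for d in viewer.find_in(n,l)])
E
```

```text
pics
{'clock': 0.0, 'qpos': [-1.29, 0.629, 0.038, 1.518, -0.027, 0.996, -0.02], 'qd': [0.001, -0.001, -0.001, -0.002, 0.0, -0.001, 0.001], 'tau': [-0.001, -56.339, 1.226, -19.344, 0.011, 0.011, 0.0], 'eef_pos': [220.679, 610.676, 208.679], 'tool_rot': [3.142, 0.002, 1.224], 'force': [0.291, 0.466, 0.21], 'torque': [-0.028, 0.009, -0.017], 'width': 85.611}
top [ 301.97942154 -113.17891252 1083.04613167] 416.5240325531581
side [ -23.12621218 -866.71136364  914.53112074] 388.08091184557
top tongs_grip [([359.1, 197.1], 0.91)]
top rack [([346.4, 209.9], 0.92), ([433.6, 273.2], 0.75), ([360.4, 144.3], 0.58)]
top sleeve_mid []
top tray [([122.1, 199.9], 0.95)]
side tongs_grip [([327.9, 248.8], 0.64)]
side rack [([326.7, 268.9], 0.85), ([324.2, 355.4], 0.85), ([373.2, 250.0], 0.59)]
side sleeve_mid [([327.5, 247.5], 0.27)]
side tray [([237.0, 173.5], 0.89)]
```

View pics/top0.png

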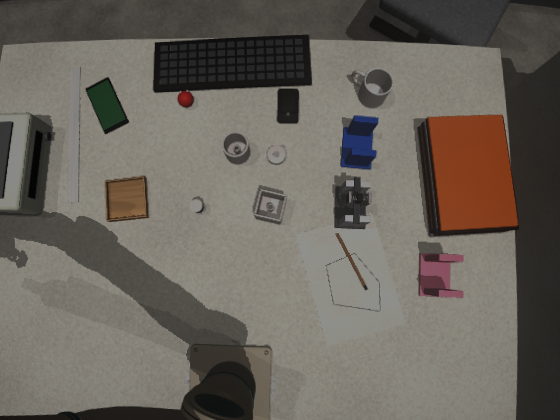

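View pics/side0.png

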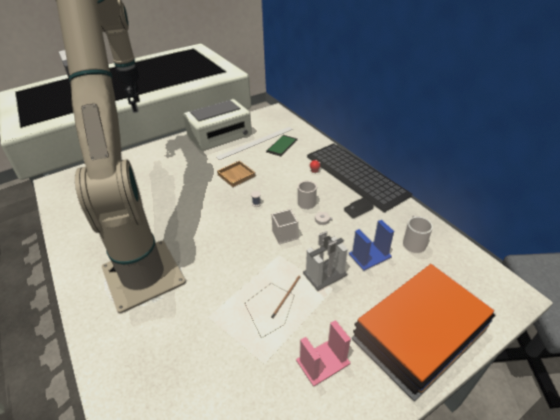

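The top view shows the tray at (127,198), the square well at (269,204) with the round well at (236,148), and the grey rack with the tongs at (352,202). The blue and pink racks are decoys. Next I'll view enlarged crops for exact positions.

Run:
```python
import cv2,numpy as np
a=cv2.imread("pics/top0.png"); b=cv2.imread("pics/side0.png")
c=lambda i,x,y,w,h,s: cv2.convertScaleAbs(cv2.resize(i[y:y+h,x:x+w],None,fx=s,fy=s,interpolation=cv2.INTER_CUBIC),alpha=1.5)
t=np.hstack([c(a,325,165,50,75,4.0*2/2*1.0).copy() if 0 else c(a,325,170,60,60,5),c(a,245,175,50,60,5),c(a,100,170,50,60,5)])
u=np.hstack([c(b,295,225,60,60,5),c(b,260,200,50,60,5),c(b,212,150,50,60,5)])
cv2.imwrite("pics/crop0.png",np.vstack([t,u]))
```

```text
(no output)
```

View pics/crop0.png

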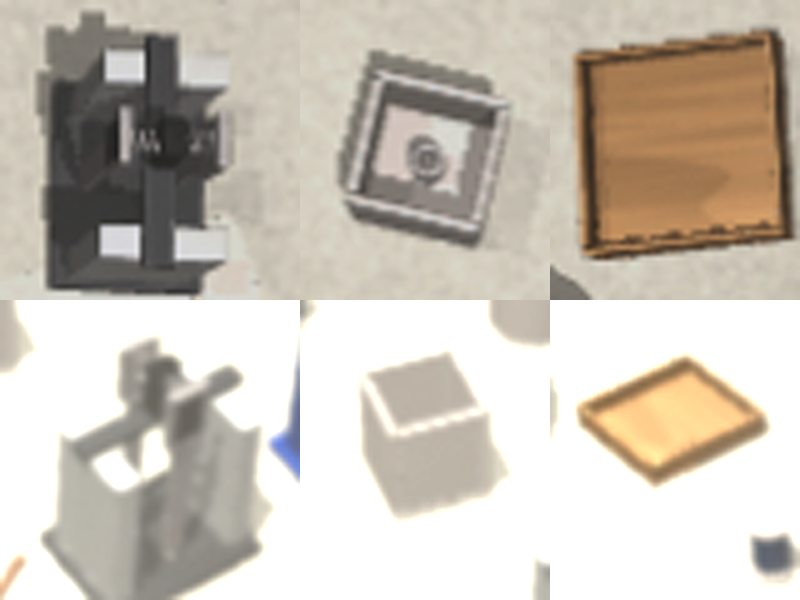

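```bash
cat > fit.py <<'E'
from h import *
from scipy.optimize import least_squares
def src(X,Y,ox,oy): return [(X+.5)/5-.5+ox,(Y+.5)/5-.5+oy]
def fit(model,obs,z,x0,tag):
    # model: local xy (z) list per cam
    def f(p):
        r=[]
        c,s=np.cos(p[2]),np.sin(p[2])
        for n,(L,px) in obs.items():
            L=np.array(L,float); W=np.c_[c*L[:,0]-s*L[:,1]+p[0],s*L[:,0]+c*L[:,1]+p[1],L[:,2]]
            r.append((proj(n,W)-np.array(px)).ravel())
        return np.concatenate(r)
    o=least_squares(f,x0,x_scale=[1,1,.01],loss='soft_l1'); print(tag,np.round(o.x,3),'deg',np.degrees(o.x[2]).round(2)); print(np.round(f(o.x),1)); return o.x
E
python3 - <<'E'
from fit import *
T=lambda X,Y,ox: src(X,Y,ox,0)
s=lambda X,Y,x0,ox,oy: src(X-x0,Y,ox,oy)
# top image: up=+x, left=+y -> corner order TL(+x,+y),TR(+,-),BR(-,-),BL(-,+)
c4=lambda h,z:[[h,h,z],[h,-h,z],[-h,-h,z],[-h,h,z]]
tr_t=[s(577,55,550,100,170),s(776,33,550,100,170),s(793,236,550,100,170),s(587,256,550,100,170)]
# side view: tray corners left, top, right, bottom
tr_s=[s(580,408-300,550,212,150),s(687,358-300,550,212,150),s(767,424-300,550,212,150),s(657,472-300,550,212,150)]
for a in(tr_t,): print(np.round([onz("top",p,22) for p in a],1).tolist())
print(np.round([onz("side",p,22) for p in tr_s],1).tolist())
w_t=[s(374,72,300,245,175),s(511,102,300,245,175),s(482,230,300,245,175),s(345,198,300,245,175)]
w_s=[s(361,380-300,300,260,200),s(448,353-300,300,260,200),s(489,407-300,300,260,200),s(390,437-300,300,260,200)]
print(np.round([onz("top",p,78) for p in w_t],1).tolist())
print(np.round([onz("side",p,78) for p in w_s],1).tolist())
print("sleeve",onz("top",s(428,158,300,245,175),33))
r_t=[s(106,48,0,325,170),s(229,50,0,325,170),s(227,262,0,325,170),s(100,260,0,325,170)]
r_s=[s(62,432-300,0,295,225),s(258,428-300,0,295,225),s(132,498-300,0,295,225)]
print("rack top112",np.round([onz("top",p,112) for p in r_t],1).tolist())
print("rack side112",np.round([onz("side",p,112) for p in r_s],1).tolist())
print("bar ends z126",[np.round(onz("top",s(*p,0,325,170),126),1).tolist() for p in((161,37),(160,267))])
print("plates z155",[np.round(onz("top",s(*p,0,325,170),155),1).tolist() for p in((125,135),(225,138))])
E
```

```text
[[518.2, 352.6, 22.0], [532.0, 243.4, 22.0], [423.9, 226.5, 22.0], [410.3, 337.7, 22.0]]
[[412.4, 331.6, 22.0], [515.2, 346.2, 22.0], [525.1, 230.2, 22.0], [425.8, 223.2, 22.0]]
[[493.4, -64.7, 78.0], [480.0, -132.2, 78.0], [416.7, -119.5, 78.0], [430.6, -52.5, 78.0]]
[[426.5, -63.4, 78.0], [487.2, -72.3, 78.0], [480.8, -129.5, 78.0], [414.4, -118.3, 78.0]]
sleeve [458.01089618 -91.42137908  33.        ]
rack top112 [[515.6, -271.2, 112.0], [516.2, -330.1, 112.0], [414.6, -328.3, 112.0], [414.1, -268.4, 112.0]]
rack side112 [[414.3, -275.5, 112.0], [507.2, -333.3, 112.0], [418.2, -335.6, 112.0]]
bar ends z126 [[518.5, -294.8, 126.0], [409.9, -294.0, 126.0]]
plates z155 [[466.2, -272.8, 155.0], [466.0, -318.2, 155.0]]
```

```bash
cat > plan.py <<'E'
from h import *
from scipy.spatial.transform import Rotation as Ro
import json
def plan(wps,p=None,rpy=None,rmax=47.):
    """wps: [x,y,z,yaw_deg]; prints rows padded to x5; turn precedes nothing (shift in the axes before the row's turn)"""
    s=ctrl.read_state(); p=np.array(s["eef_pos"] if p is None else p,float); q=Ro.from_euler('xyz',s["tool_rot"] if rpy is None else rpy)
    rows=[]
    for w in wps:
        t=np.array(w[:3],float); g=Ro.from_euler('xyz',[np.pi,0,np.radians(w[3])])
        rv=(q.inv()*g).as_rotvec(); n=max(1,int(np.ceil(max(np.linalg.norm(t-p)/rmax,np.degrees(np.linalg.norm(rv))/5.8))))
        st=(t-p)/n
        for i in range(n):
            r=np.r_[q.inv().apply(t-p)/(n-i)/50,np.degrees((q.inv()*g).as_rotvec())/(n-i)/6]; r=np.round(r,3); rows.append(r.tolist())
            p=p+q.apply(r[:3]*50); q=q*Ro.from_rotvec(np.radians(r[3:]*6))
    while len(rows)%5: rows.append([0]*6)
    for i in range(0,len(rows),5): print(json.dumps([rows[i:i+5]]))
    print("end",p.round(1),np.degrees(q.as_euler('xyz')).round(2))
E
python3 -c "
from plan import *
plan([[470,250,215,89],[465.5,-295,200,89]])"
```

```text
[[[-0.51, 0.714, -0.011, -0.0, 0.0, -0.315], [-0.534, 0.697, -0.011, -0.0, 0.0, -0.314], [-0.556, 0.679, -0.011, -0.0, 0.0, -0.315], [-0.578, 0.66, -0.011, -0.0, 0.0, -0.314], [-0.6, 0.641, -0.011, -0.0, 0.0, -0.315]]]
[[[-0.62, 0.621, -0.011, -0.0, 0.0, -0.314], [-0.641, 0.6, -0.011, -0.0, 0.0, -0.315], [-0.66, 0.579, -0.01, -0.0, 0.0, -0.314], [-0.678, 0.557, -0.011, -0.0, 0.0, -0.315], [-0.697, 0.533, -0.01, -0.001, 0.0, -0.314]]]
[[[-0.908, 0.008, 0.025, 0.0, 0.0, -0.0], [-0.908, 0.008, 0.025, 0.0, 0.0, -0.0], [-0.908, 0.009, 0.025, 0.0, 0.0, -0.0], [-0.908, 0.008, 0.025, 0.0, 0.0, -0.0], [-0.908, 0.009, 0.025, 0.0, 0.0, -0.0]]]
[[[-0.909, 0.008, 0.025, 0.0, 0.0, -0.0], [-0.908, 0.009, 0.025, 0.0, 0.0, -0.0], [-0.909, 0.008, 0.025, 0.0, 0.0, -0.0], [-0.908, 0.009, 0.025, 0.0, 0.0, -0.0], [-0.909, 0.008, 0.025, 0.0, 0.0, -0.0]]]
[[[-0.908, 0.009, 0.025, 0.0, 0.0, -0.0], [-0.909, 0.008, 0.025, 0.0, 0.0, -0.0], [0, 0, 0, 0, 0, 0], [0, 0, 0, 0, 0, 0], [0, 0, 0, 0, 0, 0]]]
end [ 465.5 -295.   200. ] [180.   0.  89.]
```

apply_moves --series '[[[-0.51,0.71,0,0,0,-0.315],[-0.53,0.7,0,0,0,-0.315],[-0.56,0.68,0,0,0,-0.315],[-0.58,0.66,0,0,0,-0.315],[-0.6,0.64,0,0,0,-0.315]]]' --claw 1

```text
clock: 1.12
eef_pos: [346.2, 429.4, 209.8]
tool_rot: [3.141, -0.0, 1.39]
force: [0.8, 0.3, 0.2]
width: 85.0
```

apply_moves --series '[[[-0.62,0.62,0,0,0,-0.315],[-0.64,0.6,0,0,0,-0.315],[-0.66,0.58,0,0,0,-0.315],[-0.68,0.56,0,0,0,-0.315],[-0.7,0.53,0,0,0,-0.315]]]'

```text
clock: 1.75
eef_pos: [470.9, 248.7, 209.9]
tool_rot: [3.141, -0.0, 1.555]
force: [0.2, -0.9, -0.2]
width: 85.6
```

apply_moves --series '[[[-0.91,0.01,0,0,0,0],[-0.91,0.01,0,0,0,0],[-0.91,0.01,0,0,0,0],[-0.91,0.01,0,0,0,0],[-0.91,0.01,0,0,0,0]]]'

```text
clock: 2.38
eef_pos: [468.8, 20.8, 209.9]
tool_rot: [3.141, -0.0, 1.554]
force: [0.7, -0.5, 0.1]
width: 85.4
```

apply_moves --series '[[[-0.91,0.01,0,0,0,0],[-0.91,0.01,0,0,0,0],[-0.91,0.01,0,0,0,0],[-0.91,0.01,0,0,0,0],[-0.91,0.01,0,0,0,0]]]'

```text
clock: 3.0
eef_pos: [467.4, -206.8, 209.9]
tool_rot: [3.141, 0.0, 1.554]
force: [0.4, -0.4, 0.0]
width: 85.6
```

apply_moves --series '[[[-0.91,0.01,0,0,0,0],[-0.91,0.01,0,0,0,0],[0,0,0,0,0,0],[0,0,0,0,0,0],[0,0,0,0,0,0]]]'

```text
clock: 3.62
eef_pos: [467.1, -294.6, 209.6]
tool_rot: [3.142, -0.001, 1.556]
force: [-0.1, 0.7, 1.0]
width: 85.3
```

Run:
```python
from plan import *
s=ctrl.read_state(); print(s["clock"],np.round(s["eef_pos"],1),np.degrees(s["tool_rot"]).round(2),s["width"],np.round(s["force"],1))
a=viewer.get_image("top");b=viewer.get_image("side")
K=info("top")[0];print(proj("top",[s["eef_pos"]]),proj("side",[s["eef_pos"]]))
c=lambda i,x,y: cv2.convertScaleAbs(cv2.resize(i[y:y+100,x:x+80],None,fx=5,fy=5,interpolation=cv2.INTER_CUBIC),alpha=1.4)
cv2.imwrite("pics/c1.png",np.hstack([c(a,315,150),c(b,285,190)]))
plan([[465.5,-295.2,130,89],[465.5,-295.2,111,89]])
```

```text
3.625 [ 467.1 -294.6  209.6] [ 1.800e+02 -5.000e-02  8.916e+01] 85.30743858461652 [-0.1  0.7  1. ]
[[364.18446852 192.09091738]] [[328.3960884  222.21742291]]
[[[-0.003, -0.016, 0.797, 0.0, -0.002, 0.012], [-0.003, -0.016, 0.797, 0.001, -0.003, 0.012], [-0.0, -0.0, 0.38, -0.0, 0.0, 0.0], [0, 0, 0, 0, 0, 0], [0, 0, 0, 0, 0, 0]]]
end [ 465.5 -295.2  111. ] [-180.    0.   89.]
```

View pics/c1.png

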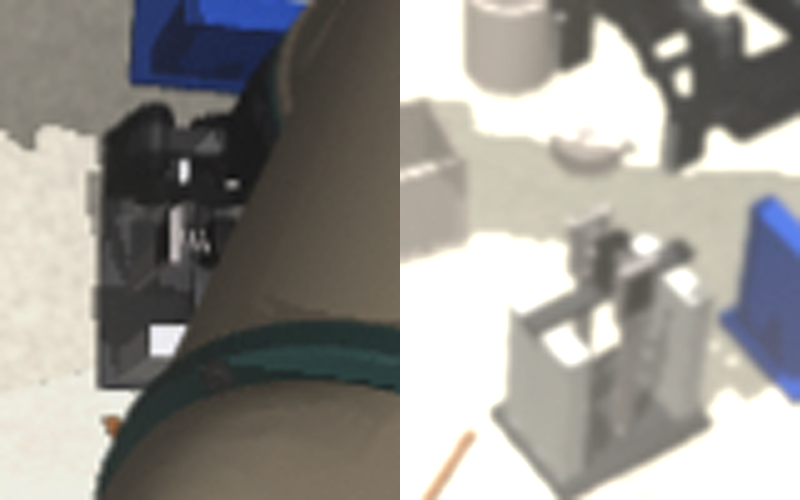

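Run:
```python
from plan import *
for y in(-57,-43,43,57): print(y,proj("side",[[467,-294.6+y,222]]),proj("top",[[467,-294.6+y,222]]))
print(proj("side",[[465.5,-272,155],[465.5,-318,155],[465.5,-277,155],[465.5,-323,155]]))
```

```text
-57 [[342.37131082 231.57182029]] [[392.19931397 191.78491938]]
-43 [[338.90782436 228.34957898]] [[385.63466863 191.61154365]]
43 [[318.88861385 209.73865666]] [[345.01941339 190.56672711]]
57 [[315.82250153 206.89030876]] [[338.37267722 190.40017639]]
[[321.77682859 232.12889608]
 [331.98478025 242.16686912]
 [322.86021056 233.19411895]
 [333.12764217 243.29085737]]
```

apply_moves --series '[[[0,-0.016,0.8,0,0,0],[0,-0.016,0.8,0,0,0],[0,0,0.37,0,0,0],[0,0,0,0,0,0],[0,0,0,0,0,0]]]'

```text
clock: 4.35
eef_pos: [465.9, -296.2, 112.0]
tool_rot: [3.14, 0.001, 1.554]
force: [-0.3, 0.3, 0.8]
width: 85.6
```

apply_moves --series '[[[0,0,0,0,0,0],[0,0,0,0,0,0],[0,0,0,0,0,0],[0,0,0,0,0,0],[0,0,0,0,0,0]]]' --claw 0.035

```text
clock: 4.97
eef_pos: [465.6, -296.4, 112.1]
tool_rot: [3.14, 0.001, 1.554]
force: [0.2, 1.3, 5.6]
width: 44.3
```

apply_moves --series '[[[0,0,0,0,0,0],[0,0,0,0,0,0],[0,0,0,0,0,0],[0,0,0,0,0,0],[0,0,0,0,0,0]]]'

```text
clock: 5.6
eef_pos: [465.6, -296.5, 112.1]
tool_rot: [3.14, 0.001, 1.554]
force: [-1.6, 1.0, 5.0]
width: 44.4
```

Run:
```python
from plan import *
b=viewer.get_image("side")
cv2.imwrite("pics/c2.png",cv2.convertScaleAbs(cv2.resize(b[190:290,275:375],None,fx=5,fy=5,interpolation=cv2.INTER_CUBIC),alpha=1.4))
```

```text
(no output)
```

View pics/c2.png

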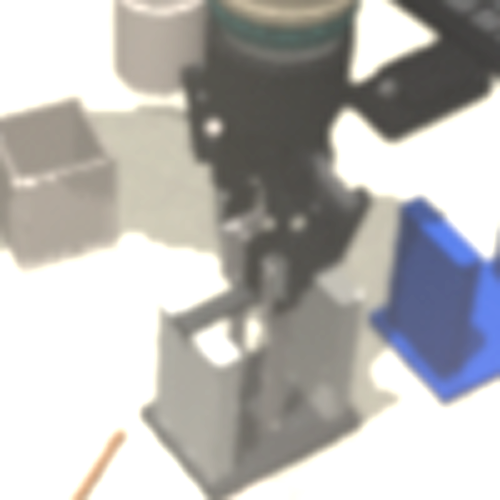

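```bash
python3 -c "
from plan import *
plan([[465.6,-296.4,224,89],[457.5,-93,224,89]])"
```

```text
[[[0.0, 0.001, -0.746, 0.004, 0.002, 0.001], [0.0, 0.0, -0.746, 0.004, 0.002, 0.001], [0.001, 0.001, -0.747, 0.005, 0.002, 0.002], [0.813, -0.047, 0.0, -0.0, -0.0, -0.0], [0.813, -0.047, 0.0, -0.0, -0.0, -0.0]]]
[[[0.813, -0.047, 0.0, -0.0, -0.0, -0.0], [0.813, -0.046, 0.0, -0.0, -0.0, -0.0], [0.812, -0.047, 0.0, -0.0, -0.0, -0.0], [0, 0, 0, 0, 0, 0], [0, 0, 0, 0, 0, 0]]]
end [457.5 -93.  224. ] [-180.   -0.   89.]
```

apply_moves --series '[[[0,0,-0.4,0,0,0],[0,0,-0.5,0,0,0],[0,0,-0.5,0,0,0],[0,0,-0.5,0,0,0],[0,0,-0.34,0,0,0]]]'

```text
clock: 6.28
eef_pos: [465.2, -296.4, 224.3]
tool_rot: [3.141, 0.001, 1.554]
force: [0.6, 0.1, -1.2]
width: 44.1
```

apply_moves --series '[[[0.3,0,0,0,0,0],[0.55,-0.04,0,0,0,0],[0.6,-0.04,0,0,0,0],[0.6,-0.04,0,0,0,0],[0.6,-0.04,0,0,0,0]]]'

```text
clock: 6.9
eef_pos: [458.3, -161.1, 222.0]
tool_rot: [-3.14, -0.001, 1.555]
force: [0.7, 0.3, -1.0]
width: 44.2
```

apply_moves --series '[[[0.6,-0.03,0,0,0,0],[0.5,-0.03,0,0,0,0],[0.31,-0.02,0,0,0,0],[0,0,0,0,0,0],[0,0,0,0,0,0]]]'

```text
clock: 7.52
eef_pos: [456.5, -94.0, 222.9]
tool_rot: [-3.141, 0.001, 1.553]
force: [0.3, -0.0, -1.1]
width: 44.5
```

Run:
```python
from plan import *
s=ctrl.read_state(); print(s["clock"],np.round(s["eef_pos"],1),np.degrees(s["tool_rot"]).round(2),s["width"],np.round(s["force"],1))
a=viewer.get_image("top");b=viewer.get_image("side")
cv2.imwrite("pics/t3.png",a);cv2.imwrite("pics/s3.png",b)
c=lambda i,x,y: cv2.convertScaleAbs(cv2.resize(i[y:y+100,x:x+80],None,fx=5,fy=5,interpolation=cv2.INTER_CUBIC),alpha=1.3)
cv2.imwrite("pics/c3.png",np.hstack([c(a,230,155),c(b,250,160)]))
z=s["eef_pos"][2]+23
x,y=s["eef_pos"][:2]
# predicted leg tips (outer faces) side & top, well corners
print(proj("side",[[x-7,y-20,z-122],[x+7,y-20,z-122],[x-7,y+20,z-122],[x-55,y,z-15],[x+55,y,z-15]]).round(1).tolist())
print(proj("top",[[x-7,y-20,z-122],[x+7,y-20,z-122],[x-7,y+20,z-122],[x-55,y,z-8],[x+55,y,z-8]]).round(1).tolist())
```

```text
7.525 [456.5 -94.  222.9] [-1.7999e+02  4.0000e-02  8.8970e+01] 44.51855451955396 [ 0.3 -0.  -1.1]
[[286.2, 211.0], [290.0, 209.3], [279.3, 203.9], [267.9, 185.4], [299.6, 172.9]]
[[279.1, 204.3], [279.3, 198.4], [262.0, 203.9], [269.0, 218.8], [270.5, 166.4]]
```

View pics/c3.png

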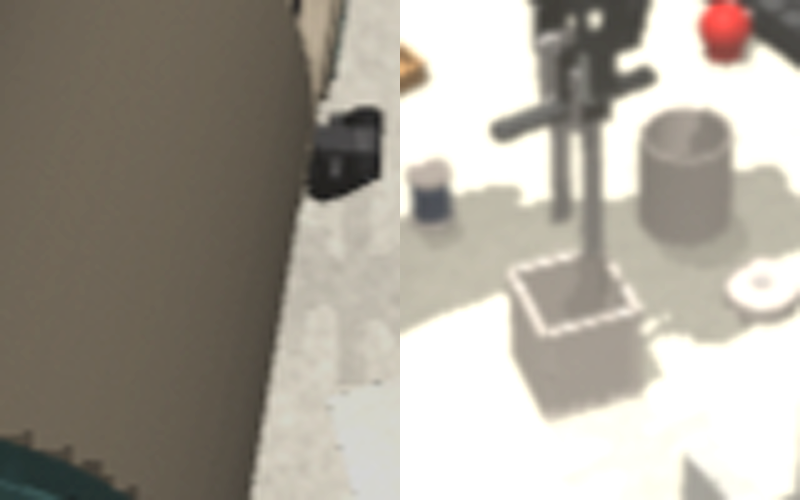

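Run:
```python
from plan import *
P=[src for src in [(272,214),(297.6,221.6),(279.6,226.6)]]
Q=[onz("side",p,78) for p in P]; print(np.round(Q,1).tolist(), ((Q[0]+Q[1])/2).round(1))
# edge-based refine in the first top image: bright rim, print intensity rows/cols through centre
a=cv2.cvtColor(cv2.imread("pics/top0.png"),cv2.COLOR_BGR2GRAY)
m=cv2.resize(a[175:235,245:295],None,fx=4,fy=4,interpolation=cv2.INTER_CUBIC)
c=cv2.HoughCircles(m,cv2.HOUGH_GRADIENT,1,50,param1=80,param2=12,minRadius=10,maxRadius=20)
for q in c[0][:3]: px=(q[:2]+.5)/4-.5+[245,175]; print("circle",px,q[2],onz("top",px,33).round(1))
```

```text
[[431.0, -57.2, 78.0], [479.8, -132.2, 78.0], [420.5, -120.2, 78.0]] [455.4 -94.7  78. ]
circle [270.25 207.5 ] 16.0 [454.7 -91.6  33. ]
circle [257.25 216.25] 10.5 [431.4 -59.2  33. ]
circle [280.   197.75] 12.5 [ 480.5 -115.9   33. ]
```

Seen in the side view, the tongs hang upright over the square well: the near leg is at column 288 and the rim spans columns 272–298. The estimates agree on a centre near (455.5, -93), so I'll go down.

apply_moves --series '[[[0.02,-0.02,0.3,0,0,0],[0,0,0.4,0,0,0],[0,0,0.4,0,0,0],[0,0,0.3,0,0,0],[0,0,0,0,0,0]]]'

```text
clock: 8.25
eef_pos: [454.7, -92.7, 152.2]
tool_rot: [-3.139, -0.0, 1.553]
force: [-0.7, -0.4, -1.0]
width: 44.6
```

apply_moves --series '[[[0,0,0.3,0,0,0],[0,0,0.3,0,0,0],[0,0,0.2,0,0,0],[0,0,0,0,0,0],[0,0,0,0,0,0]]]'

```text
clock: 8.88
eef_pos: [456.1, -92.2, 113.6]
tool_rot: [3.141, 0.0, 1.554]
force: [-0.5, -0.5, -1.2]
width: 44.1
```

apply_moves --series '[[[0,0,0.09,0,0,0],[0,0,0,0,0,0],[0,0,0,0,0,0],[0,0,0,0,0,0],[0,0,0,0,0,0]]]'

```text
clock: 9.5
eef_pos: [455.6, -92.0, 108.6]
tool_rot: [3.142, -0.0, 1.554]
force: [-0.4, -0.7, -1.4]
width: 43.9
```

apply_moves --series '[[[0,0,0,0,0,0],[0,0,0,0,0,0],[0,0,0,0,0,0],[0,0,0,0,0,0],[0,0,0,0,0,0]]]' --claw -0.4

```text
clock: 10.12
eef_pos: [455.8, -92.1, 108.9]
tool_rot: [3.141, 0.0, 1.554]
force: [-0.3, 0.0, 6.4]
width: 26.4
```

apply_moves --series '[[[0,0,0,0,0,0],[0,0,0,0,0,0],[0,0,0,0,0,0],[0,0,0,0,0,0],[0,0,0,0,0,0]]]' --claw -1

```text
clock: 10.75
eef_pos: [455.9, -92.1, 109.0]
tool_rot: [3.141, 0.0, 1.554]
force: [-1.0, 0.8, 6.2]
width: 24.6
```

apply_moves --series '[[[0,0,0,0,0,0],[0,0,0,0,0,0],[0,0,0,0,0,0],[0,0,0,0,0,0],[0,0,0,0,0,0]]]' --claw 0.035

```text
clock: 11.38
eef_pos: [455.6, -92.0, 108.5]
tool_rot: [-3.141, -0.0, 1.554]
force: [0.2, 0.9, -1.9]
width: 44.0
```

apply_moves --series '[[[0,0,-0.4,0,0,0],[0,0,-0.5,0,0,0],[0,0,-0.5,0,0,0],[0,0,-0.5,0,0,0],[0,0,-0.4,0,0,0]]]'

```text
clock: 12.0
eef_pos: [455.6, -92.0, 224.6]
tool_rot: [3.141, 0.0, 1.554]
force: [0.4, -0.3, -1.4]
width: 44.2
```

apply_moves --series '[[[-0.5,0,0,0,0,0],[-0.8,0,0,0,0,0],[-0.8,0,0,0,0,0],[-0.6,0,0,0,0,0],[0,0,0,0,0,0]]]'

```text
clock: 12.62
eef_pos: [452.5, -229.8, 223.4]
tool_rot: [-3.141, 0.001, 1.549]
force: [0.9, -0.2, -1.4]
width: 44.2
```

Run:
```python
from plan import *
s=ctrl.read_state(); print(s["clock"],np.round(s["eef_pos"],1),s["width"],np.round(s["force"],1))
a=viewer.get_image("top");b=viewer.get_image("side")
cv2.imwrite("pics/t4.png",a);cv2.imwrite("pics/s4.png",b)
c=lambda i,x,y,w,h,f: cv2.convertScaleAbs(cv2.resize(i[y:y+h,x:x+w],None,fx=f,fy=f,interpolation=cv2.INTER_CUBIC),alpha=1.5)
cv2.imwrite("pics/c4.png",np.hstack([c(a,245,175,50,60,8),c(b,270,165,80,96,5)]))
z=s["eef_pos"][2]+23
x,y=s["eef_pos"][:2]
print(proj("side",[[x-7,y-20,z-122],[x+7,y-20,z-122],[x-7,y+20,z-122],[x-55,y,z-15],[x+55,y,z-15]]).round(1).tolist())
```

```text
12.625 [ 452.5 -229.8  223.4] 44.22156245493619 [ 0.9 -0.2 -1.4]
[[310.9, 237.9], [314.9, 236.0], [302.9, 229.7], [292.9, 212.1], [326.2, 197.4]]
```

View pics/c4.png

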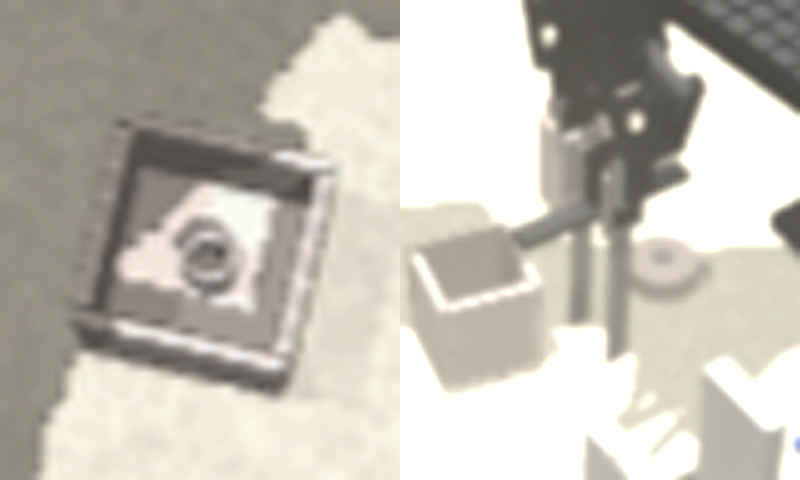

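Run:
```python
from plan import *
b=cv2.imread("pics/s4.png");b3=cv2.imread("pics/s3.png")
def ov(b,p,x0,y0):
    x,y,z=p; z+=22
    w,h,f=65,85,6
    im=cv2.resize(b[y0:y0+h,x0:x0+w],None,fx=f,fy=f,interpolation=cv2.INTER_CUBIC)
    im=cv2.convertScaleAbs(im,alpha=.95)
    P=[]
    for sy in(-1,1):
        for k,L in enumerate(([(-7,16,-122),(7,16,-122),(7,20,-122),(-7,20,-122)],[(-7,20,-122),(-7,20,-22),(7,20,-22),(7,20,-122)])):
            q=proj("side",[[x+a,y+sy*bb,z+c] for a,bb,c in L]); q=((q-[x0,y0]+.5)*f-.5)
            cv2.polylines(im,[np.round(q).astype(int).reshape(-1,1,2)],True,(0,0,255) if sy<0 else (0,200,0),1)
    q=proj("side",[[x+a,y+bb,z-22] for a,bb in((-55,-7),(55,-7),(55,7),(-55,7))]);q=((q-[x0,y0]+.5)*f-.5)
    cv2.polylines(im,[np.round(q).astype(int).reshape(-1,1,2)],True,(255,0,0),1)
    return im
cv2.imwrite("pics/c5.png",np.hstack([ov(b3,(456.5,-94,222.9),258,150),ov(b,(452.5,-229.8,223.4),280,175)]))
```

```text
(no output)
```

View pics/c5.png

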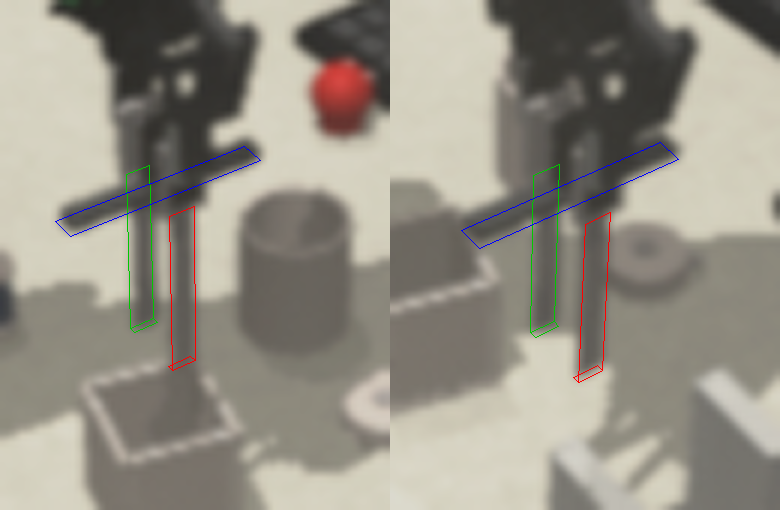

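Run:
```python
from plan import *
g=lambda n: cv2.cvtColor(cv2.imread(n),cv2.COLOR_BGR2GRAY)
for n in("t0","t4"):
    a=g("pics/top0.png" if n=="t0" else "pics/t4.png")
    m=cv2.resize(a[175:235,245:295],None,fx=8,fy=8,interpolation=cv2.INTER_CUBIC)
    c=cv2.HoughCircles(m,cv2.HOUGH_GRADIENT_ALT,1.5,20,param1=100,param2=.5,minRadius=12,maxRadius=40)
    if c is None: c=cv2.HoughCircles(m,cv2.HOUGH_GRADIENT,1,20,param1=100,param2=14,minRadius=12,maxRadius=40)
    for q in c[0][:4]:
        px=(q[:2]+.5)/8-.5+[245,175]; print(n,px.round(2),q[2]/8,onz("top",px,33).round(1))
a=g("pics/top0.png")[198:216,262:280];b=g("pics/t4.png")[198:216,262:280]
print(a);print(b)
print("wanted pixel at tcp",proj("top",[[455.8,-92.1,33],[455.8,-92.1,5],[455.8,-92.1,78]]))
```

```text
t0 [280.56 191.62] 2.1032333 [ 496.4 -116.9   33. ]
t4 [270.81 206.81] 3.3140156 [456.5 -93.   33. ]
t4 [270.81 206.81] 2.0876231 [456.5 -93.   33. ]
[[107 133 133 133 133 133 131 126 123 126 119 101  84  69  61  62  61  61]
 [119 133 133 133 133 133 133 133 134 139 140 136 134 130 119 109  95  68]
 [121 132 132 133 133 133 133 134 133 138 143 143 143 142 140 138 135 111]
 [131 133 133 133 134 133 133 133 138 142 143 143 143 142 142 143 126  97]
 [133 133 133 133 133 116  93  93  99 125 143 143 142 143 143 143 121  90]
 [133 133 133 133 115  86  78  80  85  90 120 142 143 143 143 143 120  91]
 [133 133 133 133 110  75  85 110 120 112 109 128 142 142 142 143 121  91]
 [133 133 134 133 105  87  95  79  73  76  94 123 140 143 143 126  98  90]
 [133 133 133 134 110  95  88  70  82  69  84 106 122 136 139 121  91  91]
 [134 134 134 134 109  91  86  70  82  78  90 100 117 134 136 116  91  91]
 [134 134 134 134 119 106  97  81  79  83 105 105 112 135 135 116  91  90]
 [134 134 134 134 132 104  91 109 102 115 108  92 121 134 117  93  91  91]
 [ 93  94 116 135 134 112  73  71  74  74  73 102 
[... 1159 characters left out ...]
5 155 155 155 131 106 104  92  91 100 110 118 141 156 129  97 105]
 [156 155 154 155 155 130  93 111 125 128 130 101 113 153 135  99  98 105]
 [108 109 134 155 155 151 117  82  85  82  78  84 127 155 129  97 104 105]
 [ 90  91  99 108 108 108 131 128  89  85  91 120 150 156 133 104 105 106]
 [ 91  91  91  90  92  97 112 113 103 129 154 159 163 164 139 105 105 105]
 [ 91  91  91  91  90  98 105 106 105 113 121 121 122 145 140 106 105 105]
 [ 91  91  91  90  91  98 106 105 106 106 105 105 106 113 114 106 105  96]
 [110  97  82  82  97 104 105 105 106 105 105 106 105 106 105 106 105 101]]
wanted pixel at tcp [[270.44266609 207.06435667]
 [270.61513342 208.62113139]
 [270.14576446 204.38469186]]
```

The sleeve has moved about 1.5 mm and is now centred where the jaws closed. So the jaws did touch it, and the 24.6 mm reading may just be compliance under load. I'll grip it again and lift while squeezed.

apply_moves --series '[[[0.4,-0.01,0,0,0,0],[0.8,-0.02,0,0,0,0],[0.8,-0.02,0,0,0,0],[0.55,-0.02,0,0,0,0],[0.19,0,0,0,0,0]]]'

```text
clock: 13.35
eef_pos: [451.9, -87.0, 223.7]
tool_rot: [-3.141, -0.001, 1.559]
force: [-0.3, 0.5, -0.9]
width: 44.1
```

apply_moves --series '[[[0,0,0,0,0,0],[0,0,0,0,0,0],[0,0,0,0,0,0],[0,0,0,0,0,0],[0,0,0,0,0,0]]]'

```text
clock: 13.98
eef_pos: [452.1, -90.3, 223.5]
tool_rot: [-3.141, 0.0, 1.553]
force: [0.1, 0.1, -0.2]
width: 44.5
```

apply_moves --series '[[[-0.044,0.08,0.3,0,0,0],[0,0,0.4,0,0,0],[0,0,0.4,0,0,0],[0,0,0.3,0,0,0],[0,0,0,0,0,0]]]'

```text
clock: 14.6
eef_pos: [454.9, -92.1, 151.9]
tool_rot: [-3.138, -0.0, 1.554]
force: [0.3, 0.3, -2.6]
width: 44.4
```

apply_moves --series '[[[0,0,0.3,0,0,0],[0,0,0.3,0,0,0],[0,0,0.24,0,0,0],[0,0,0,0,0,0],[0,0,0,0,0,0]]]'

```text
clock: 15.22
eef_pos: [456.5, -92.3, 111.9]
tool_rot: [3.141, 0.0, 1.554]
force: [0.1, 0.1, -1.9]
width: 44.1
```

apply_moves --series '[[[0,0,0,0,0,0],[0,0,0,0,0,0],[0,0,0,0,0,0],[0,0,0,0,0,0],[0,0,0,0,0,0]]]' --claw -0.1

```text
clock: 15.85
eef_pos: [456.1, -92.2, 111.6]
tool_rot: [-3.142, -0.0, 1.554]
force: [-0.1, -0.0, -1.5]
width: 38.7
```

apply_moves --series '[[[0,0,0,0,0,0],[0,0,0,0,0,0],[0,0,0,0,0,0],[0,0,0,0,0,0],[0,0,0,0,0,0]]]' --claw -0.3

```text
clock: 16.48
eef_pos: [456.1, -92.2, 111.6]
tool_rot: [3.142, -0.0, 1.554]
force: [-0.6, -0.5, -2.0]
width: 30.3
```

apply_moves --series '[[[0,0,0,0,0,0],[0,0,0,0,0,0],[0,0,0,0,0,0],[0,0,0,0,0,0],[0,0,0,0,0,0]]]' --claw -0.4

```text
clock: 17.1
eef_pos: [456.3, -92.2, 111.8]
tool_rot: [3.141, 0.0, 1.554]
force: [-1.2, 1.0, 5.3]
width: 26.6
```

apply_moves --series '[[[0,0,0,0,0,0],[0,0,0,0,0,0],[0,0,-0.2,0,0,0],[0,0,-0.3,0,0,0],[0,0,-0.3,0,0,0]]]' --claw -0.6

```text
clock: 17.73
eef_pos: [455.8, -92.3, 152.1]
tool_rot: [-3.141, 0.0, 1.554]
force: [0.4, -0.4, -1.5]
width: 25.5
```

apply_moves --series '[[[0,0,-0.4,0,0,0],[0,0,-0.4,0,0,0],[0,0,-0.4,0,0,0],[0,0,-0.3,0,0,0],[0,0,0,0,0,0]]]'

```text
clock: 18.35
eef_pos: [456.6, -92.4, 227.5]
tool_rot: [3.139, 0.0, 1.554]
force: [0.2, 0.6, -2.1]
width: 25.3
```

Run:
```python
from plan import *
s=ctrl.read_state(); print(s["clock"],np.round(s["eef_pos"],1),s["width"],np.round(s["force"],1))
b=viewer.get_image("side"); cv2.imwrite("pics/s6.png",b)
print(viewer.find_in("side","sleeve_mid"))
cv2.imwrite("pics/c6.png",cv2.convertScaleAbs(cv2.resize(b[155:245,245:325],None,fx=6,fy=6,interpolation=cv2.INTER_CUBIC),alpha=1.1))
plan([[470,286,225,89],[470,286,140,89]])
```

```text
18.35 [456.6 -92.4 227.5] 25.260551190037784 [ 0.2  0.6 -2.1]
[]
[[[0.841, 0.018, 0.003, -0.001, -0.0, 0.0], [0.841, 0.018, 0.003, -0.001, -0.0, 0.001], [0.841, 0.018, 0.003, -0.001, -0.0, 0.0], [0.841, 0.017, 0.003, -0.001, -0.0, 0.001], [0.841, 0.017, 0.003, -0.001, -0.0, 0.0]]]
[[[0.841, 0.018, 0.002, -0.001, -0.0, 0.001], [0.841, 0.017, 0.003, -0.0, -0.0, 0.0], [0.841, 0.018, 0.002, -0.001, -0.0, 0.001], [0.84, 0.017, 0.003, -0.0, -0.0, 0.0], [0.0, -0.0, 0.85, -0.0, -0.0, 0.0]]]
[[[0.0, -0.0, 0.85, -0.0, -0.0, 0.0], [0, 0, 0, 0, 0, 0], [0, 0, 0, 0, 0, 0], [0, 0, 0, 0, 0, 0], [0, 0, 0, 0, 0, 0]]]
end [470. 286. 140.] [-180.   -0.   89.]
```

View pics/c6.png

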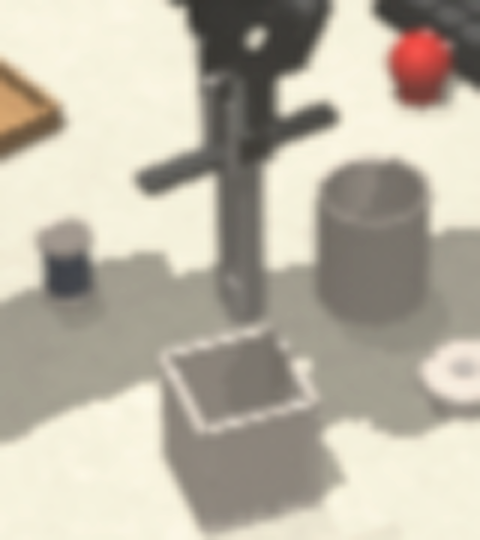

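A sleeve-like lighter blob sits between the closed tips at about (232,285) in the crop, above the rim, and the load has gone up. Carrying it to the tray.

apply_moves --series '[[[0.3,0.01,0,0,0,0],[0.5,0.02,0,0,0,0],[0.6,0.02,0,0,0,0],[0.6,0.02,0,0,0,0],[0.6,0.02,0,0,0,0]]]'

```text
clock: 19.08
eef_pos: [462.1, 39.8, 225.9]
tool_rot: [-3.14, -0.0, 1.555]
force: [0.1, -1.0, -2.1]
width: 25.3
```

apply_moves --series '[[[0.6,0.02,0,0,0,0],[0.6,0.02,0,0,0,0],[0.6,0.02,0,0,0,0],[0.6,0.02,0,0,0,0],[0.6,0.02,0,0,0,0]]]'

```text
clock: 19.7
eef_pos: [469.2, 189.6, 225.8]
tool_rot: [-3.14, 0.0, 1.555]
force: [0.2, 0.5, -1.0]
width: 25.3
```

apply_moves --series '[[[0.6,0.02,0,0,0,0],[0.6,0.02,0,0,0,0],[0.5,0.02,0,0,0,0],[0.3,0,0,0,0,0],[0,0,0,0,0,0]]]'

```text
clock: 20.32
eef_pos: [474.1, 288.7, 226.0]
tool_rot: [-3.14, 0.0, 1.556]
force: [-0.3, -1.1, -2.6]
width: 25.6
```

Run:
```python
from plan import *
s=ctrl.read_state(); print(s["clock"],np.round(s["eef_pos"],1),s["width"],np.round(s["force"],1))
b=viewer.get_image("side"); a=viewer.get_image("top"); cv2.imwrite("pics/t7.png",a); cv2.imwrite("pics/s7.png",b)
print(viewer.find_in("side","sleeve_mid"),viewer.find_in("top","sleeve_mid"))
c=lambda i,x,y,w,h,f: cv2.resize(i[y:y+h,x:x+w],None,fx=f,fy=f,interpolation=cv2.INTER_CUBIC)
cv2.imwrite("pics/c7.png",np.hstack([cv2.convertScaleAbs(c(a,245,175,50,70,6),alpha=1.5),c(b,205,120,75,70,6)]))
```

```text
20.325 [474.1 288.7 226. ] 25.604460032871323 [-0.3 -1.1 -2.6]
[] []
```

View pics/c7.png

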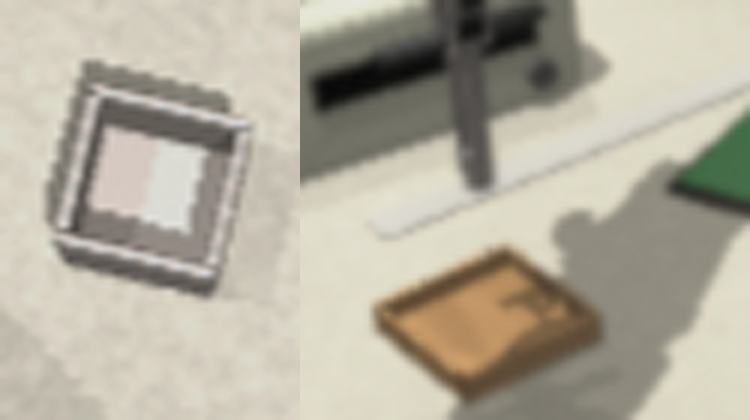

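The square well is empty and the tips with the sleeve are over the tray, so I'll lower it.

apply_moves --series '[[[-0.02,-0.06,0.4,0,0,0],[0,0,0.5,0,0,0],[0,0,0.5,0,0,0],[0,0,0.4,0,0,0],[0,0,0.2,0,0,0]]]'

```text
clock: 21.15
eef_pos: [471.8, 285.3, 125.7]
tool_rot: [-3.14, 0.001, 1.552]
force: [-0.0, -0.2, -1.2]
width: 24.9
```

apply_moves --series '[[[0,0,0.14,0,0,0],[0,0,0.1,0,0,0],[0,0,0,0,0,0],[0,0,0,0,0,0],[0,0,0,0,0,0]]]'

```text
clock: 21.78
eef_pos: [472.2, 286.7, 115.0]
tool_rot: [3.141, -0.0, 1.554]
force: [1.2, -0.8, -2.5]
width: 24.9
```

apply_moves --series '[[[0,0,0.04,0,0,0],[0,0,0,0,0,0],[0,0,0,0,0,0],[0,0,0,0,0,0],[0,0,0,0,0,0]]]'

```text
clock: 22.4
eef_pos: [472.0, 286.6, 112.6]
tool_rot: [-3.142, -0.0, 1.554]
force: [-0.1, -0.0, -1.4]
width: 25.5
```

apply_moves --series '[[[0,0,0.03,0,0,0],[0,0,0,0,0,0],[0,0,0,0,0,0],[0,0,0,0,0,0],[0,0,0,0,0,0]]]'

```text
clock: 23.02
eef_pos: [472.0, 286.6, 111.1]
tool_rot: [3.142, -0.0, 1.554]
force: [0.1, 0.7, -1.0]
width: 25.1
```

apply_moves --series '[[[0,0,0.03,0,0,0],[0,0,0,0,0,0],[0,0,0,0,0,0],[0,0,0,0,0,0],[0,0,0,0,0,0]]]'

```text
clock: 23.65
eef_pos: [472.6, 286.8, 111.0]
tool_rot: [3.14, -0.001, 1.554]
force: [-1.2, -1.3, 9.5]
width: 25.1
```

Contact with the tray floor. Releasing the sleeve gradually to carry width.

apply_moves --series '[[[0,0,0,0,0,0],[0,0,0,0,0,0],[0,0,0,0,0,0],[0,0,0,0,0,0],[0,0,0,0,0,0]]]' --claw -0.3

```text
clock: 24.28
eef_pos: [471.9, 286.4, 109.4]
tool_rot: [-3.141, 0.0, 1.554]
force: [0.5, 0.2, -2.2]
width: 30.0
```

apply_moves --series '[[[0,0,0,0,0,0],[0,0,0,0,0,0],[0,0,0,0,0,0],[0,0,0,0,0,0],[0,0,0,0,0,0]]]' --claw 0.035

```text
clock: 24.9
eef_pos: [472.0, 286.6, 109.6]
tool_rot: [-3.142, -0.0, 1.554]
force: [-0.9, -0.5, -1.2]
width: 44.1
```

apply_moves --series '[[[0,0,-0.2,0,0,0],[0,0,-0.4,0,0,0],[0,0,-0.5,0,0,0],[0,0,-0.6,0,0,0],[0,0,-0.6,0,0,0]]]'

```text
clock: 25.52
eef_pos: [472.0, 286.5, 226.2]
tool_rot: [3.141, -0.0, 1.554]
force: [0.7, -0.3, -2.2]
width: 44.3
```

```bash
python3 -c "
from plan import *
s=ctrl.read_state();print(s['clock'])
plan([[466,-296.4,226,89]],rmax=32)"
```

```text
25.525
[[[-0.614, 0.004, 0.0, 0.0, -0.0, 0.0], [-0.614, 0.004, 0.0, 0.0, -0.0, 0.0], [-0.614, 0.004, 0.0, 0.0, -0.0, 0.0], [-0.614, 0.004, 0.0, 0.0, -0.0, 0.0], [-0.614, 0.004, 0.0, 0.0, -0.0, 0.0]]]
[[[-0.614, 0.004, 0.0, 0.0, -0.0, 0.0], [-0.613, 0.004, 0.0, 0.0, -0.0, 0.0], [-0.614, 0.004, 0.0, 0.0, -0.0, 0.0], [-0.613, 0.004, 0.0, 0.0, -0.0, 0.0], [-0.614, 0.004, 0.0, 0.0, -0.0, 0.0]]]
[[[-0.613, 0.004, 0.0, 0.0, -0.0, 0.001], [-0.614, 0.004, 0.0, 0.001, -0.0, 0.0], [-0.613, 0.004, 0.0, 0.0, -0.001, 0.001], [-0.614, 0.005, 0.0, 0.001, -0.0, 0.0], [-0.613, 0.004, 0.0, 0.0, -0.001, 0.001]]]
[[[-0.614, 0.005, 0.0, 0.001, -0.0, 0.0], [-0.613, 0.004, 0.0, 0.0, -0.001, 0.001], [-0.614, 0.005, 0.001, 0.001, -0.0, 0.0], [-0.613, 0.004, 0.0, 0.0, -0.001, 0.001], [0, 0, 0, 0, 0, 0]]]
end [ 466.  -296.4  226. ] [180.   0.  89.]
```

apply_moves --series '[[[-0.3,0.004,0,0,0,0],[-0.6,0.004,0,0,0,0],[-0.65,0.004,0,0,0,0],[-0.65,0.004,0,0,0,0],[-0.65,0.004,0,0,0,0]]]'

```text
clock: 26.15
eef_pos: [469.5, 141.6, 223.7]
tool_rot: [-3.14, 0.001, 1.553]
force: [-0.4, -0.2, -0.7]
width: 44.7
```

apply_moves --series '[[[-0.65,0.004,0,0,0,0],[-0.65,0.004,0,0,0,0],[-0.65,0.004,0,0,0,0],[-0.65,0.004,0,0,0,0],[-0.65,0.004,0,0,0,0]]]'

```text
clock: 26.78
eef_pos: [467.4, -20.5, 223.7]
tool_rot: [-3.14, 0.0, 1.553]
force: [-0.1, -0.1, -1.3]
width: 44.2
```

apply_moves --series '[[[-0.65,0.004,0,0,0,0],[-0.65,0.004,0,0,0,0],[-0.65,0.004,0,0,0,0],[-0.65,0.004,0,0,0,0],[-0.65,0.004,0,0,0,0]]]'

```text
clock: 27.4
eef_pos: [465.4, -182.5, 223.7]
tool_rot: [-3.139, -0.0, 1.553]
force: [0.3, -0.1, -0.9]
width: 43.8
```

apply_moves --series '[[[-0.65,0.004,0,0,0,0],[-0.5,0.004,0,0,0,0],[-0.22,0,0,0,0,0],[0,0,0,0,0,0],[0,0,0,0,0,0]]]'

```text
clock: 28.02
eef_pos: [466.2, -248.0, 224.3]
tool_rot: [-3.141, -0.001, 1.555]
force: [0.7, 0.6, -1.8]
width: 44.3
```

Run:
```python
from plan import *
s=ctrl.read_state(); print(s["clock"],np.round(s["eef_pos"],1),s["width"],np.round(s["force"],1))
b=viewer.get_image("side"); a=viewer.get_image("top"); cv2.imwrite("pics/t8.png",a); cv2.imwrite("pics/s8.png",b)
for n in("side","top"): print(n,[(np.round(np.array(d["location"])*[560,420],1).tolist(),round(d["score"],2)) for d in viewer.find_in(n,"sleeve_mid")])
c=lambda i,x,y,w,h,f: cv2.resize(i[y:y+h,x:x+w],None,fx=f,fy=f,interpolation=cv2.INTER_CUBIC)
cv2.imwrite("pics/c8.png",np.hstack([cv2.convertScaleAbs(c(a,95,165,60,70,4),alpha=1.3),c(b,210,145,60,70,4),c(b,290,185,75,70,4)]))
plan([[465.6,-296.4,113,89]])
```

```text
28.025 [ 466.2 -248.   224.3] 44.25232083295024 [ 0.7  0.6 -1.8]
side [([316.2, 215.2], 0.7)]
top [([129.5, 197.3], 0.45)]
[[[-0.32, -0.001, 0.744, 0.0, -0.001, 0.006], [-0.319, -0.001, 0.744, 0.0, -0.001, 0.006], [-0.32, -0.001, 0.745, 0.0, -0.001, 0.007], [0, 0, 0, 0, 0, 0], [0, 0, 0, 0, 0, 0]]]
end [ 465.6 -296.4  113. ] [180.  -0.  89.]
```

View pics/c8.png

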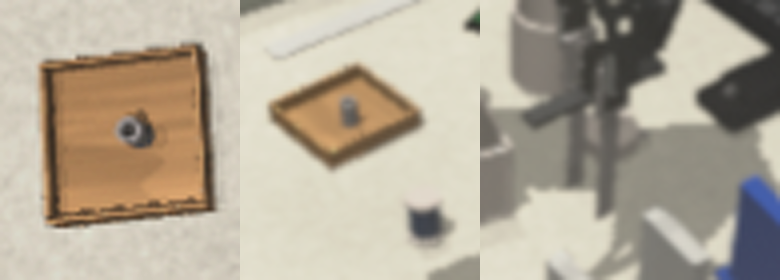

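The sleeve stands upright mid-tray in both views: (128,198) in the top picture and (237,172) in the side picture. Now over the rack and down.

apply_moves --series '[[[-0.35,0,0,0,0,0],[-0.4,0,0,0,0,0],[-0.25,0,0,0,0,0],[0,0,0,0,0,0],[0,0,0,0,0,0]]]'

```text
clock: 28.85
eef_pos: [465.4, -298.9, 224.4]
tool_rot: [-3.141, -0.001, 1.554]
force: [-0.4, 0.5, -2.5]
width: 43.9
```

apply_moves --series '[[[0,0,0.4,0,0,0],[0,0,0.5,0,0,0],[0,0,0.5,0,0,0],[0,0,0.4,0,0,0],[0,0,0.2,0,0,0]]]'

```text
clock: 29.48
eef_pos: [465.2, -298.3, 123.7]
tool_rot: [-3.14, -0.001, 1.555]
force: [-0.2, -0.5, -1.0]
width: 44.3
```

apply_moves --series '[[[0,0,0.1,0,0,0],[0,0,0.08,0,0,0],[0,0,0,0,0,0],[0,0,0,0,0,0],[0,0,0,0,0,0]]]'

```text
clock: 30.1
eef_pos: [465.7, -299.6, 116.0]
tool_rot: [3.141, 0.0, 1.554]
force: [-0.2, -0.1, -1.3]
width: 44.2
```

apply_moves --series '[[[0,0,0.04,0,0,0],[0,0,0,0,0,0],[0,0,0,0,0,0],[0,0,0,0,0,0],[0,0,0,0,0,0]]]'

```text
clock: 30.72
eef_pos: [465.5, -299.4, 113.6]
tool_rot: [3.142, -0.0, 1.554]
force: [-1.1, -0.6, -1.8]
width: 44.3
```

apply_moves --series '[[[0,0,0.03,0,0,0],[0,0,0,0,0,0],[0,0,0,0,0,0],[0,0,0,0,0,0],[0,0,0,0,0,0]]]'

```text
clock: 31.35
eef_pos: [465.5, -299.4, 112.1]
tool_rot: [3.142, 0.0, 1.554]
force: [-0.6, -0.2, 0.0]
width: 44.5
```

Contact is starting (force back to 0). One last small step, then open.

apply_moves --series '[[[0,0,0.02,0,0,0],[0,0,0,0,0,0],[0,0,0,0,0,0],[0,0,0,0,0,0],[0,0,0,0,0,0]]]'

```text
clock: 31.98
eef_pos: [465.7, -299.7, 111.8]
tool_rot: [3.141, 0.001, 1.554]
force: [-1.3, -0.1, 4.6]
width: 44.0
```

apply_moves --series '[[[0,0,0,0,0,0],[0,0,0,0,0,0],[0,0,0,0,0,0],[0,0,0,0,0,0],[0,0,0,0,0,0]]]' --claw 0.25

```text
clock: 32.6
eef_pos: [465.5, -299.4, 111.0]
tool_rot: [-3.141, -0.0, 1.554]
force: [-0.1, -0.1, -0.6]
width: 53.2
```

apply_moves --series '[[[0,0,0,0,0,0],[0,0,0,0,0,0],[0,0,0,0,0,0],[0,0,0,0,0,0],[0,0,0,0,0,0]]]' --claw 1

```text
clock: 33.22
eef_pos: [465.5, -299.4, 111.1]
tool_rot: [-3.142, 0.0, 1.554]
force: [-0.3, -0.8, -0.6]
width: 85.4
```

apply_moves --series '[[[0,0,-0.3,0,0,0],[0,0,-0.4,0,0,0],[0,0,-0.5,0,0,0],[0,0,-0.5,0,0,0],[0,0,-0.5,0,0,0]]]'

```text
clock: 33.85
eef_pos: [465.6, -299.5, 223.1]
tool_rot: [3.141, 0.001, 1.554]
force: [-0.1, 1.0, 0.4]
width: 85.3
```

apply_moves --series '[[[0.5,0,-0.3,0,0,0],[0.8,0,0,0,0,0],[0.8,0,0,0,0,0],[0.8,0,0,0,0,0],[0.6,0,0,0,0,0]]]'

```text
clock: 34.48
eef_pos: [468.6, -122.6, 237.2]
tool_rot: [3.14, -0.0, 1.555]
force: [0.3, 0.5, -0.3]
width: 85.3
```

Run:
```python
from plan import *
s=ctrl.read_state(); print(s["clock"],np.round(s["eef_pos"],1),s["width"],np.round(s["force"],1))
b=viewer.get_image("side"); a=viewer.get_image("top"); cv2.imwrite("pics/t9.png",a); cv2.imwrite("pics/s9.png",b)
for l in("sleeve_mid","tongs_grip"):
  for n in("side","top"): print(n,l,[(np.round(np.array(d["location"])*[560,420],1).tolist(),round(d["score"],2)) for d in viewer.find_in(n,l)])
c=lambda i,x,y,w,h,f: cv2.resize(i[y:y+h,x:x+w],None,fx=f,fy=f,interpolation=cv2.INTER_CUBIC)
cv2.imwrite("pics/c9.png",np.hstack([cv2.convertScaleAbs(c(a,325,165,60,70,5),alpha=1.3),c(b,290,215,75,70,5)]))
```

```text
34.475 [ 468.6 -122.6  237.2] 85.29187234499543 [ 0.3  0.5 -0.3]
side sleeve_mid []
top sleeve_mid [([127.0, 198.9], 0.48)]
side tongs_grip [([329.7, 247.5], 0.79)]
top tongs_grip [([360.5, 196.6], 0.85)]
```

View pics/c9.png

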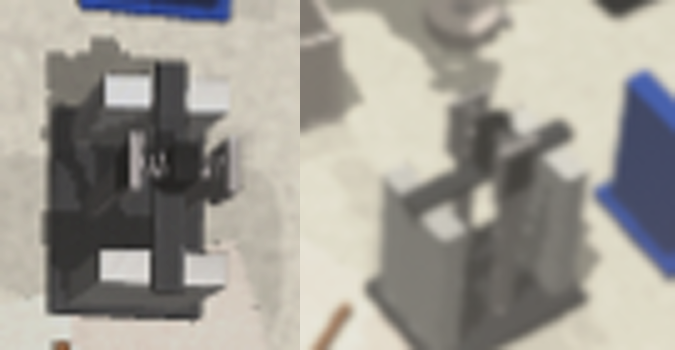

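The tongs hang level by the crossbar on both plates, centred on the rack, and the robot is clear of everything. Handing in.

```bash
python3 -c "
from h import *
print(ctrl.read_state()['qd']); print(ctrl.finish_job())"
```

```text
[ 0.01061228  0.0069237   0.00261686  0.00151608  0.00022232 -0.00252352
 -0.00294398]
the job is handed in; nothing more can be done
None
```

I lifted the sleeve out of the square well with the tongs, stood it in the wooden tray, hung the tongs back on the rack and handed the job in at about 34.5 s. The hand-in gives no verdict, so whether it passed is not confirmed.

**Sleeve:** A top picture taken during the carry showed the square well empty. After release, both cameras showed the sleeve upright near the middle of the tray. In the last pictures only the top-view detector found it (score 0.48); the side-view detector missed it.

**Tongs:** The last pictures show the crossbar level across both rack plates. I released them at about (465.5, -299.4), against a measured rack centre of about (465, -299.5). The gripper was then open and well clear.

**Checks that disagreed:**
- **Grip width:** With the sleeve in the tongs, the gripper read 25 to 26 mm instead of the expected 30 mm. The first time, I took this for a missed grip and let go. The pictures then showed the sleeve had moved about 1.5 mm and was centred in the jaws, so I gripped again and lifted.
- **Lift contact:** I did not measure the force between tongs and sleeve. The evidence for the grip is the extra load on the wrist, the empty well and the sleeve ending up in the tray.
- **Camera agreement:** The two cameras differed by about 3 to 7 mm on where things were, which was within the clearances.

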